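Set out the power-supply kit on its outlined pads

TASK

Set out the kit for the next power-supply board: stand each of the four loose parts (large capacitor, small capacitor, square transformer, finned heatsink) upright on the pad whose printed outline matches its shape and size, centred and squared up inside the outline. Leave the solder spool and the sponge dish where they are.

Things in the scene. Friction and masses are not known exactly. Their poses are not given: they have to be found in the camera images.
- big_capacitor: The larger of two loose upright capacitor cans (black sleeve, silver top with a dark cross): cylinder 50 mm diameter, 60 mm high, about 0.14 kg. Origin: centre of its underside; z up when upright. Anything on the mat stands 3 mm above the table.
- small_capacitor: The smaller of the two loose upright capacitor cans (same look): cylinder 30 mm diameter, 45 mm high, about 0.05 kg. Origin: centre of its underside; z up when upright.
- transformer: Loose square block transformer, dark steel with a copper winding showing: 48 by 48 mm, 42 mm high, about 0.3 kg; sides along its x and y. Origin: centre of its underside; z up when upright.
- heatsink: Loose oblong aluminium heatsink with upright fins: 30 mm (its x) by 80 mm (its y, along the fins), 40 mm high, about 0.16 kg; grip it across the 30 mm, on the two outer fins. Origin: centre of its underside; z up when upright.
- big_round_pad: Fixed grey silicone pad lying on the blue mat, 84 (its x) by 104 (its y) mm, 4 mm thick, its top 7 mm above the table, with a white outline printed on top: a circle of 62 mm diameter, 6 mm clear around the big capacitor. The outline is centred on the pad. Origin: centre of the pad's underside (3 mm above the table); the part's underside belongs 4 mm above it.
- small_round_pad: Fixed grey silicone pad lying on the blue mat, 84 (its x) by 104 (its y) mm, 4 mm thick, its top 7 mm above the table, with a white outline printed on top: a circle of 42 mm diameter, 6 mm clear around the small capacitor. The outline is centred on the pad. Origin: centre of the pad's underside (3 mm above the table); the part's underside belongs 4 mm above it.
- square_pad: Fixed grey silicone pad lying on the blue mat, 84 (its x) by 104 (its y) mm, 4 mm thick, its top 7 mm above the table, with a white outline printed on top: a square of 60 mm, sides along the pad's x and y, 6 mm clear around the transformer. The outline is centred on the pad. Origin: centre of the pad's underside (3 mm above the table); the part's underside belongs 4 mm above it.
- long_pad: Fixed grey silicone pad lying on the blue mat, 84 (its x) by 104 (its y) mm, 4 mm thick, its top 7 mm above the table, with a white outline printed on top: an oblong 42 mm (pad's x) by 92 mm (pad's y), 6 mm clear around the heatsink. The outline is centred on the pad. Origin: centre of the pad's underside (3 mm above the table); the part's underside belongs 4 mm above it.
- solder_spool: Bystander: loose white spool of solder standing flat on the mat, 56 mm diameter, 30 mm high, 0.3 kg. To be left alone. Origin: centre of its underside; z up when upright.
- sponge_dish: Bystander: loose square black dish with a yellow sponge, 56 by 56 mm, 22 mm high, 0.25 kg. To be left alone. (A spare rubber wheel, 56 mm diameter and 22 mm high over its hub, also lies between the parts; parts and pads lie in two rows with about 0.16 m between rows and 0.22 m between neighbours in a row, and these three bystanders in the gaps.) Origin: centre of its underside; z up when upright.
Mind the look-alikes: they are no part of the job. What is shaped like the transformer but purple is not meant.

How it is judged (in metres and radians):
At the end, for the whole second after the job is handed in: Each part stands upright (within 0.1 rad) and at rest on its own pad, its centre within 10 mm of the outline's centre; the transformer is turned within 0.35 rad of the square (any quarter turn) and the heatsink within 0.3 rad of the oblong (either way round) (horizontal distance between big_capacitor and big_round_pad below 0.01 m and angle between each of big_capacitor, small_capacitor, transformer, heatsink's own z axis and vertical below 0.1 rad and z of big_capacitor in the frame of big_round_pad between 0 and 0.009 m and linear speed of each of big_capacitor, small_capacitor, transformer, heatsink below 0.02 m/s and angular speed of each of big_capacitor, small_capacitor, transformer, heatsink below 0.2 rad/s and horizontal distance between small_capacitor and small_round_pad below 0.01 m and z of small_capacitor in the frame of small_round_pad between 0 and 0.009 m and horizontal distance between transformer and square_pad below 0.01 m and z of transformer in the frame of square_pad between 0 and 0.009 m and horizontal distance between heatsink and long_pad below 0.01 m and z of heatsink in the frame of long_pad between 0 and 0.009 m and (angle between the x axis of transformer and the x axis of square_pad, either way round below 0.35 rad or angle between the x axis of transformer and the y axis of square_pad, either way round below 0.35 rad) and angle between the y axis of heatsink and the y axis of long_pad, either way round below 0.3 rad); the robot touches nothing.
It fails at once if the solder spool is shoved more than 25 mm (distance of solder_spool from where it was at the start of the episode above 0.025 m).
It fails at once if the sponge dish is shoved more than 25 mm (distance of sponge_dish from where it was at the start of the episode above 0.025 m).
It also fails if it takes over 122 s, if anything falls off the work surface, if the arm or the gripper's body presses on something with over 40 N, if the wrist force passes 120 N, or if a joint passes its speed limit or range.

ROBOT

A 6-joint arm with a two-finger parallel gripper is mounted at the origin on the work surface. World frame = base frame: x ahead of the robot, y to its left, z up, the work surface at z = 0. Lengths are in mm, angles in rad, forces in N, time in s.
With the tool pointing down it reaches from about 400 to 925 mm from the base axis. Payload 12.5 kg.
Tool frame: the origin (TCP) lies at the centre of the arm's flange, where the gripper is bolted on; the fingertips stand 190 mm ahead of it and the grasp point (between the pads) lies r.pinch_z ahead of it (r.pinch_z is the distance from the TCP to the grasp point, in mm); z points along the fingers, y is the line along which they close (so a half turn about z gives the same grasp; the last joint's range is limited). The gripper opens to 95 mm and grips with 3 to 60 N. Pads are 20 mm wide; open, the fingers measure 119 mm over their backs; the gripper's body (75 mm by 180 mm) begins 59 mm behind the grasp point.
Start: joints at [-1.337, 0.491, 1.559, -0, 1.092, -0.106], TCP at [208.331, -589.256, 404.761] pointing down, gripper open.
Joint ranges: [-3.1, 3.1], [-0.84, 2.19], [0.05, 2.79], [-1.13, 4.28], [0.06, 2.93], [-2.69, 2.69]. Speed limits (rad/s): [2.22, 2.22, 2.79, 3.14, 3.14, 3.14].

INTERFACE

Orientations are given as a unit quaternion [w, x, y, z].
In Python, from bench import r gives the robot as it stands.
- The arm moves only by the tool arm_command, never from a script. Its argument "commands" is a list that holds one entry, the list of rows, each a list of 7 numbers: the turn, a rotation vector about the tool's x, y, z scaled (see below), then the shift along the tool's x, y, z scaled (see below), then the closure, from -1 (fully open) to 1 (shut). A call has 1 to 5 rows; each row is the pose to reach, as a shift and turn from the pose commanded when the call began, along the tool's axes at that moment, turning the shorter way round; what a row does not reach only later rows make up. The controller multiplies each number of a shift by 100 mm and each number of a turn by 2 pi rad. A row lasts 1/10 s, in which the tool goes at most 50 mm and 8.59 degrees, less where a joint would pass 70% of its speed; a pose out of reach is approached as far as the arm can. A call with a number of a shift or a turn outside -1 to 1 is refused whole. A call with a gripper value outside its range is refused whole. The fingers move at their own pace and stop on an object; "newtons" is the grip in N (left out, the last holds). Time passes only in rows, so rows that repeat a pose let the fingers close. It gives the time, the measured TCP pose, the force, the opening and the grip force at its end, in the units of the state.
- r.get_obs(): the state, without advancing time (a new reading comes with each control period).
- r.grab_frame(name): name is "side" or "top"; returns the picture (384x512x3 uint8, red, green, blue); there is no depth.
- r.camera_params(name): a dict with "fovy" (degrees; the focal length in pixels is half the picture's height over the tangent of half this angle, whatever the lens; pixels are square), "cx", "cy" (the principal point, pixels), "D" ([k1, k2, p1, p2, k3] as OpenCV has them; the pictures are not rectified), "eye" and "orientation" of the camera in the world. Camera axes: x right, y down, z forward; pixel columns grow to the right and rows downward; lengths in mm; the calibration is good to about 2 mm. A picture is of the moment at which its call begins. camera_params takes no time and is no camera call.
- r.close_job(): hands the job in; it is judged then, once.
The state is a dict: "t": time; "joint_positions": joint angles; "joint_velocities": joint speeds; "effort": joint torques, N m; "ee_pos": TCP position; "tool_rot": TCP orientation; "force": force on the tool from outside, world axes, zero at the start; "torque": the same for the moment, N m; "width": finger opening in mm; "finger_force": force on a finger pad.
Only numpy, scipy, OpenCV 4.12 (cv2) and the standard library are available. Lean on these libraries where they do the work, as an engineer would, in place of code of your own. Each camera call takes 0.05 s, during which the arm holds its last target. There are 200 camera calls.

## Working session

There is one attempt and no reset: what is moved stays moved. The work goes in short steps, Python scripts to look and compute and a tool call to move; the robot and the scene stay as the last step left them, time stands still between calls to the robot, and variables do not carry over. Pictures are saved under pics/ and viewed, at most 14 in all, crops included, and the job is handed in when it is done.

Besides the shell and the picture viewer there is one more tool, called after "Request:" as name(argument=value, ...) on one line, values as JSON. arm_command: Moves the arm, as the interface text tells. Its arguments: {"type":"object","properties":{"commands":{"type":"array"},"newtons":{"type":"number"}},"required":["commands"]}

```bash
ls; mkdir -p pics; python3 - <<'E'
from bench import r
import cv2
print(r.get_obs()); print(r.pinch_z)
for n in("top","side"):
    print(r.camera_params(n)); cv2.imwrite(f"pics/{n}0.png",cv2.cvtColor(r.grab_frame(n),cv2.COLOR_RGB2BGR))
E
```

```text
pics
{'t': 0.0, 'joint_positions': array([-1.33659210e+00,  4.91525404e-01,  1.55946927e+00,  4.72901872e-06,
        1.09166922e+00, -1.05612737e-01]), 'joint_velocities': array([ 8.09202921e-04, -1.40285740e-03, -1.11737823e-03, -3.49440897e-04,
       -1.40694703e-03,  8.08284118e-05]), 'effort': array([-1.96710812e-04, -6.12643790e+01, -2.58175117e+01,  6.92507531e-02,
        4.82877425e-02, -8.75399064e-05]), 'ee_pos': array([ 208.32564564, -589.21210026,  404.17602714]), 'tool_rot': array([-5.34646734e-04,  9.85600289e-01,  1.69091051e-01, -3.23209389e-05]), 'force': array([ 0.40912847, -0.63407323, -0.32500273]), 'torque': array([ 0.03164397, -0.01535157,  0.03352846]), 'finger_force': 0.0, 'width': 94.92769448617187}
171.3
{'fovy': 48.11054509637779, 'cx': 259.59406044582414, 'cy': 193.0215277887576, 'D': array([-0.16762312,  0.        ,  0.        ,  0.        ,  0.        ]), 'eye': array([ 458.46207986,   -3.47062765, 1113.25334753]), 'orientation': array([-0.03398246,  0.71079703, -0.70224798,  0.02146029])}
{'fovy': 55.8629909951107, 'cx': 248.8167211177448, 'cy': 193.16025638084338, 'D': array([-0.0467275,  0.       ,  0.       ,  0.       ,  0.       ]), 'eye': array([317.30969849, 596.99434682, 559.45682253]), 'orientation': array([ 0.0753748 , -0.15902042,  0.89406864, -0.41191311])}
```

View pics/top0.png

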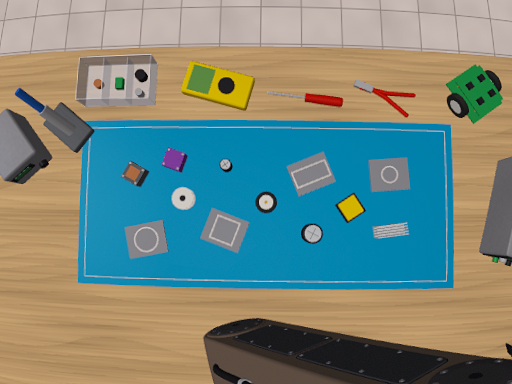

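View pics/side0.png

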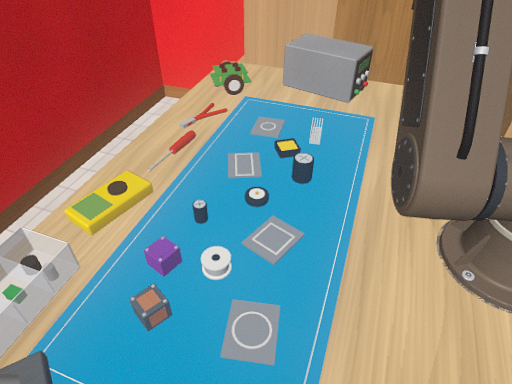

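The top view shows the transformer (134,174), purple decoy (174,159), small capacitor (225,165), big capacitor (312,233) and heatsink (391,230). The pads are the larger circle at (146,239), square at (225,230), oblong at (311,173) and small circle at (389,174). The spool is at (183,198), the wheel at (266,202) and the dish at (350,208). Both views agree on this.

```bash
cat > h.py <<'E'
import numpy as np, cv2
from scipy.spatial.transform import Rotation as R
from bench import r
def rays(cam,px):
    p=r.camera_params(cam); f=192/np.tan(np.radians(p['fovy']/2))
    K=np.array([[f,0,p['cx']],[0,f,p['cy']],[0,0,1]])
    n=cv2.undistortPoints(np.asarray(px,float).reshape(-1,1,2),K,p['D'])[:,0]
    d=np.c_[n,np.ones(len(n))]@R.from_quat(p['orientation'],scalar_first=True).as_matrix().T
    return p['eye'],d
def cast(cam,px,z):
    e,d=rays(cam,px); return (e+d*((z-e[2])/d[:,2])[:,None])[:,:2]
def rect(xy): # centre, size, angle of first side
    return cv2.minAreaRect(np.asarray(xy,np.float32))
E
python3 - <<'E'
from h import *
im=cv2.imread('pics/top0.png'); hsv=cv2.cvtColor(im,cv2.COLOR_BGR2HSV)
roi=np.zeros((384,512),np.uint8); cv2.fillConvexPoly(roi,np.array([[94,133],[441,133],[443,276],[90,274]]),1)
m=((hsv[...,1]<150)|(hsv[...,0]<95)|(hsv[...,0]>115))&(roi>0)
# mat shade
print(hsv[260,250],hsv[140,300])
c,_=cv2.findContours(m.astype(np.uint8),cv2.RETR_EXTERNAL,cv2.CHAIN_APPROX_NONE)
for k in c:
    if cv2.contourArea(k)<60: continue
    px=k[:,0].mean(0)
    print(px.round(), *[ (z,np.round(q[0],1),np.round(q[1],1),round(q[2],1)) for z in (7,42) for q in [rect(cast('top',k,z))]])
t=[]
for u,v in [(134,174),(225,165),(312,233),(391,230),(146,239),(225,230),(311,173),(389,174)]:
    t.append(cv2.resize(im[v-25:v+25,u-25:u+25],(200,200),interpolation=cv2.INTER_CUBIC))
cv2.imwrite('pics/crop.png',np.vstack([np.hstack(t[:4]),np.hstack(t[4:])]))
E
```

```text
[ 97 238 177] [ 97 255 173]
[312. 233.] (7, array([ 443.9, -116.6]), array([46.1, 51.5]), 0.5) (42, array([ 444.4, -113. ]), array([44.7, 49.9]), 0.5)
[392. 230.] (7, array([ 452.6, -323.7]), array([33.8, 94.4]), 7.2) (42, array([ 452.7, -313.5]), array([32.7, 91.4]), 7.2)
[146. 239.] (7, array([421.7, 312. ]), array([ 85.8, 105.9]), 12.0) (42, array([422.9, 302. ]), array([ 83.1, 102.5]), 12.0)
[224. 230.] (7, array([449.3, 106.5]), array([105.2,  85.9]), 69.6) (42, array([449.5, 103.1]), array([101.9,  83.2]), 69.6)
[350. 207.] (7, array([ 511.1, -218.4]), array([55.2, 57.4]), 34.1) (42, array([ 509.5, -211.6]), array([53.4, 55.6]), 34.1)
[266. 202.] (7, array([ 5.223e+02, -1.000e-01]), array([51.6, 51.5]), 0.8) (42, array([ 5.203e+02, -2.000e-01]), array([50. , 49.9]), 0.8)
[183. 198.] (7, array([530.1, 215.8]), array([57.4, 63.5]), 0.8) (42, array([527.8, 208.9]), array([55.6, 61.5]), 0.8)
[134. 173.] (7, array([593.2, 348. ]), array([61., 51.]), 61.4) (42, array([588.9, 336.9]), array([59. , 49.4]), 61.4)
[226. 164.] (7, array([617.5, 106.4]), array([31.7, 28.8]), 1.1) (42, array([612.4, 102.9]), array([30.7, 27.8]), 1.1)
[389. 174.] (7, array([ 599.1, -321.4]), array([ 85.8, 106.1]), 4.5) (42, array([ 594.6, -311.3]), array([ 83.1, 102.7]), 4.5)
[311. 174.] (7, array([ 597.9, -115.2]), array([ 85.5, 105.6]), 22.7) (42, array([ 593.5, -111.7]), array([ 82.8, 102.2]), 22.7)
[174. 159.] (7, array([631.7, 242.2]), array([57.8, 50.7]), 71.2) (42, array([626.2, 234.4]), array([55.9, 49.1]), 71.2)
```

View pics/crop.png

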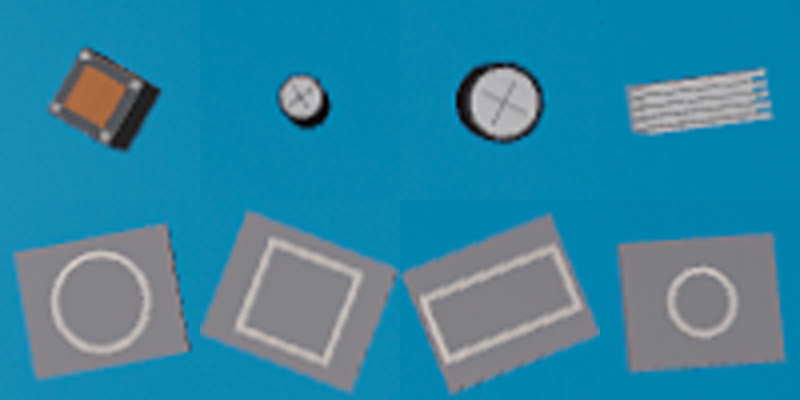

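```bash
python3 - <<'E'
from h import *
im=cv2.imread('pics/top0.png'); hsv=cv2.cvtColor(im,cv2.COLOR_BGR2HSV).astype(int)
def blob(name,u,v,z,mask,w=22):
    yy,xx=np.nonzero(mask[v-w:v+w,u-w:u+w]); px=np.c_[xx+u-w,yy+v-w]
    p=cast('top',px,z); q=rect(p); print(name,len(px),'mean',p.mean(0).round(1),'rect',np.round(q[0],1),np.round(q[1],1),round(q[2],1))
H,S,V=[hsv[...,i] for i in range(3)]
print(V[230,225],V[173,311])
wh=(S<60)&(V>165)
blob('big',312,233,63,(S<60)&(V>110),14); blob('small',225,165,48,(S<60)&(V>110),10)
blob('trafo orange',134,174,45,(H<20)&(S>100)&(V>90),14)
blob('trafo all',134,174,45,((H<20)|(S<70))&(V>60),14)
blob('heatsink',391,230,43,(S<70)&(V>90))
for n,u,v in [('bigpad',146,239),('sqpad',225,230),('longpad',311,173),('smallpad',389,174)]: blob(n,u,v,7,wh,20)
E
```

```text
136 133
big 228 mean [ 444.4 -114.5] rect [ 444.7 -114.5] [39.  36.7] 0.5
small 83 mean [615.  104.5] rect [615.3 104.9] [22.9 22.7] 1.1
trafo orange 139 mean [590.9 341.7] rect [594.7 339.6] [30.7 39.5] 60.1
trafo all 323 mean [590.9 340.3] rect [591.2 340.2] [46.5 47.6] 60.9
heatsink 401 mean [ 452.7 -311.6] rect [ 452.8 -312.9] [30.7 88.1] 7.5
bigpad 124 mean [420.9 311. ] rect [421.7 311.4] [62.6 64.5] 1.4
sqpad 169 mean [448.8 106.7] rect [449.4 106.6] [64.8 64.5] 69.1
longpad 180 mean [ 596.6 -114.4] rect [ 598.  -115.1] [46.7 96.4] 22.8
smallpad 74 mean [ 599.6 -320.8] rect [ 599.2 -321.6] [42.2 43.4] 0.8
```

Request:
arm_command(commands=[[[0, 0, -0.098, 1, -0.54, 0.3, -1], [0, 0, -0.098, 1, -0.54, 0.3, -1], [0, 0, -0.098, 1, -0.54, 0.3, -1], [0, 0, -0.098, 1, -0.54, 0.3, -1], [0, 0, -0.098, 1, -0.54, 0.3, -1]]], newtons=20)

```text
t: 0.6
ee_pos: [285.1, -504.6, 374.5]
tool_rot: [-0.0, 0.887, 0.462, -0.0]
force: [-0.7, -0.8, 0.2]
width: 95.3
finger_force: 0.0
```

Request:
arm_command(commands=[[[0, 0, -0.098, 0, 0, 0.7, -1], [0, 0, -0.098, 0, 0, 0.7, -1], [0, 0, -0.098, 0, 0, 0.7, -1], [0, 0, -0.098, 0, 0, 0.7, -1], [0, 0, -0.098, 0, 0, 0.7, -1]]])

```text
t: 1.1
ee_pos: [284.2, -505.4, 304.4]
tool_rot: [-0.0, 0.707, 0.707, 0.0]
force: [0.9, -0.7, 0.2]
width: 94.9
finger_force: 0.0
```

Request:
arm_command(commands=[[[0, 0, 0, 0.93, 0.84, 0, -1], [0, 0, 0, 0.93, 0.84, 0, -1], [0, 0, 0, 0.93, 0.84, 0, -1], [0, 0, 0, 0.93, 0.84, 0, -1]]])

```text
t: 1.5
ee_pos: [370.1, -410.1, 305.0]
tool_rot: [0.0, 0.708, 0.706, 0.0]
force: [0.0, -1.0, -0.6]
width: 94.9
finger_force: 0.0
```

Request:
arm_command(commands=[[[0, 0, -0.0203, 0.94, 0.844, 0.3, -1], [0, 0, -0.0203, 0.94, 0.844, 0.3, -1], [0, 0, -0.0203, 0.94, 0.844, 0.3, -1], [0, 0, -0.0203, 0.94, 0.844, 0.3, -1], [0, 0, -0.0203, 0.94, 0.844, 0.3, -1]]])

```text
t: 2.0
ee_pos: [452.8, -318.5, 274.7]
tool_rot: [0.0, 0.661, 0.75, -0.0]
force: [0.8, -0.2, -0.3]
width: 94.8
finger_force: 0.0
```

```bash
python3 - <<'E'
from h import *
a=r.grab_frame('side'); 
cv2.imwrite('pics/s1.png',cv2.resize(a[80:230,230:430,::-1],(800,600),interpolation=cv2.INTER_CUBIC)); print(r.get_obs()['ee_pos'])
E
```

```text
[ 452.4895812  -318.97257682  274.91382858]
```

View pics/s1.png

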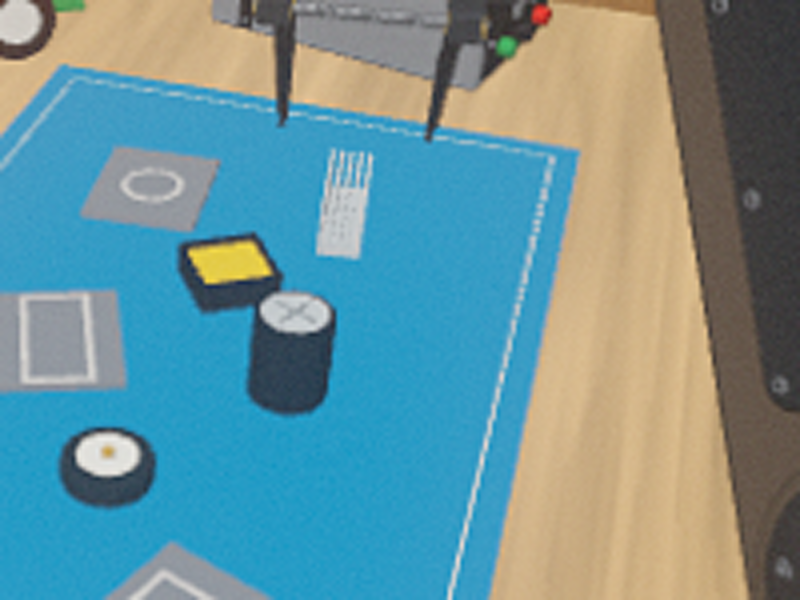

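The fingers straddle the heatsink (crop (345,205)), which is standing in line with them. Descending.

Request:
arm_command(commands=[[[0, 0, 0, 0, 0, 0.4, -1], [0, 0, 0, 0, 0, 0.7, -1], [0, 0, 0, 0, 0, 0.77, -1], [0, 0, 0, 0, 0, 0.77, 1], [0, 0, 0, 0, 0, 0.77, 1]]], newtons=20)

```text
t: 2.55
ee_pos: [452.9, -318.8, 198.9]
tool_rot: [0.001, 0.661, 0.75, -0.0]
force: [-0.1, -1.5, 0.1]
width: 83.8
finger_force: 0.0
```

Request:
arm_command(commands=[[[0, 0, 0, 0, 0, 0, 1], [0, 0, 0, 0, 0, 0, 1], [0, 0, 0, 0, 0, 0, 1], [0, 0, 0, 0, 0, 0, 1], [0, 0, 0, 0, 0, 0, 1]]])

```text
t: 3.05
ee_pos: [453.0, -317.9, 197.9]
tool_rot: [0.0, 0.66, 0.751, -0.0]
force: [-0.2, 0.3, -0.1]
width: 44.5
finger_force: 0.0
```

Request:
arm_command(commands=[[[0, 0, 0, 0, 0, 0, 1], [0, 0, 0, 0, 0, 0, 1], [0, 0, 0, 0, 0, 0, 1], [0, 0, 0, 0, 0, 0, 1], [0, 0, 0, 0, 0, 0, 1]]])

```text
t: 3.55
ee_pos: [453.0, -317.9, 197.7]
tool_rot: [0.0, 0.66, 0.751, -0.0]
force: [1.3, 0.6, 0.1]
width: 29.8
finger_force: 20.0
```

Request:
arm_command(commands=[[[0, 0, 0, 0, 0, -0.4, 1], [0, 0, 0.0203, 0, 0, -0.9, 1], [0, 0, 0.0203, 0, 0, -0.9, 1], [0, 0, 0.0203, 0, 0, -0.9, 1]]])

```text
t: 3.95
ee_pos: [452.8, -317.8, 288.3]
tool_rot: [0.001, 0.707, 0.708, 0.0]
force: [-1.0, -0.4, -1.8]
width: 30.2
finger_force: 20.0
```

Request:
arm_command(commands=[[[0, 0, 0, 0.34, 0.24, 0, 1], [0, 0, 0, 0.68, 0.48, 0, 1], [0, 0, 0, 0.68, 0.48, 0, 1]]])

```text
t: 4.25
ee_pos: [502.3, -246.8, 285.9]
tool_rot: [-0.001, 0.705, 0.709, -0.0]
force: [0.2, -0.7, -1.7]
width: 30.1
finger_force: 20.0
```

Request:
arm_command(commands=[[[0, 0, 0, 0.34, 0.24, 0, 1], [0, 0, 0, 0.68, 0.48, 0, 1], [0, 0, 0, 0.68, 0.48, 0, 1]]])

```text
t: 4.55
ee_pos: [550.3, -179.0, 285.9]
tool_rot: [-0.001, 0.705, 0.709, -0.0]
force: [-0.7, -0.5, -2.1]
width: 29.9
finger_force: 20.0
```

Request:
arm_command(commands=[[[0, 0, -0.0633, 0.34, 0.24, 0.2, 1], [0, 0, -0.0633, 0.67, 0.487, 0.4, 1], [0, 0, -0.0633, 0.67, 0.487, 0.4, 1], [0, 0, -0.0633, 0.67, 0.487, 0.4, 1], [0, 0, -0.0633, 0.67, 0.487, 0.4, 1]]])

```text
t: 5.05
ee_pos: [597.0, -115.6, 246.9]
tool_rot: [-0.001, 0.555, 0.832, -0.0]
force: [0.1, 0.2, -1.2]
width: 29.9
finger_force: 20.0
```

```bash
python3 - <<'E'
from h import *
a=r.grab_frame('side')
cv2.imwrite('pics/s2.png',cv2.resize(a[60:240,190:390,::-1],(666,600),interpolation=cv2.INTER_CUBIC)); print(r.get_obs()['ee_pos'])
E
```

```text
[ 597.06157183 -115.78158081  247.3184273 ]
```

View pics/s2.png

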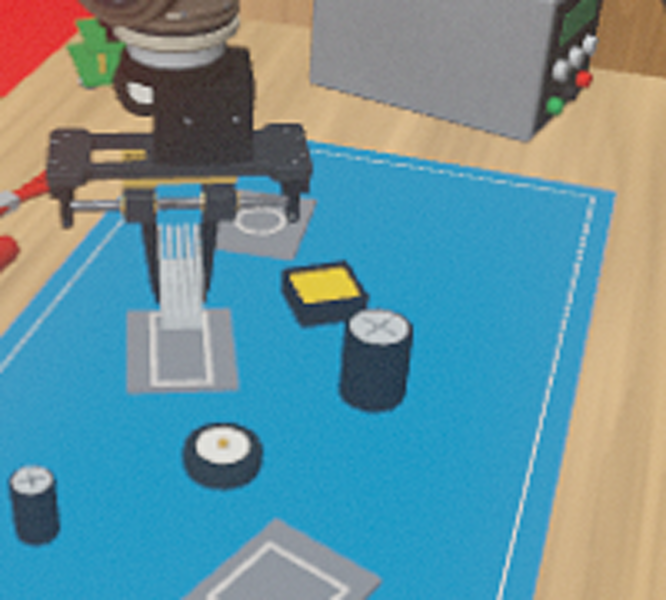

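The heatsink hangs straight in the fingers, aligned with the oblong (crop (180,345)). Lowering it.

Request:
arm_command(commands=[[[0, 0, 0, 0, 0, 0.3, 1], [0, 0, 0, 0, 0, 0.4, 1], [0, 0, 0, 0, 0, 0.44, 1], [0, 0, 0, 0, 0, 0.455, 1], [0, 0, 0, 0, 0, 0.455, 1]]])

```text
t: 5.6
ee_pos: [597.6, -115.1, 202.8]
tool_rot: [0.0, 0.554, 0.833, 0.0]
force: [-0.6, 0.2, -2.4]
width: 30.0
finger_force: 20.0
```

Request:
arm_command(commands=[[[0, 0, 0, 0, 0, 0, 1], [0, 0, 0, 0, 0, 0, -1], [0, 0, 0, 0, 0, 0, -1], [0, 0, 0, 0, 0, 0, -1], [0, 0, 0, 0, 0, 0, -1]]])

```text
t: 6.1
ee_pos: [597.6, -114.9, 202.4]
tool_rot: [0.0, 0.553, 0.833, -0.0]
force: [-0.0, 0.9, -0.3]
width: 56.1
finger_force: 0.0
```

Request:
arm_command(commands=[[[0, 0, 0, 0, 0, -0.2, -1], [0, 0, 0.0633, 0, 0, -0.7, -1], [0, 0, 0.0633, 0, 0, -0.9, -1], [0, 0, 0.0633, 0, 0, -0.9, -1], [0, 0, 0.0633, 0, 0, -0.9, -1]]])

```text
t: 6.6
ee_pos: [597.5, -114.8, 293.0]
tool_rot: [0.001, 0.707, 0.707, 0.0]
force: [0.4, 0.1, -0.5]
width: 93.3
finger_force: 0.0
```

Request:
arm_command(commands=[[[0, 0, 0, 0, -0.4, 0, -1], [0, 0, 0, 0, -0.77, 0, -1], [0, 0, 0, 0, -0.77, 0, -1]]])

```text
t: 6.9
ee_pos: [517.2, -114.5, 291.5]
tool_rot: [-0.002, 0.706, 0.708, -0.001]
force: [0.5, -0.0, -0.2]
width: 94.7
finger_force: 0.0
```

Request:
arm_command(commands=[[[0, 0, 0, 0.005, -0.4, 0, -1], [0, 0, 0, 0.005, -0.761, 0, -1], [0, 0, 0, 0.005, -0.761, 0, -1], [0, 0, 0, 0.005, -0.761, 0, -1]]])

```text
t: 7.3
ee_pos: [444.7, -114.7, 292.2]
tool_rot: [0.0, 0.706, 0.708, 0.0]
force: [0.6, -0.7, 0.2]
width: 95.3
finger_force: 0.0
```

Request:
arm_command(commands=[[[0, 0, 0, 0, 0, 0.4, -1], [0, 0, 0, 0, 0, 0.75, -1], [0, 0, 0, 0, 0, 0.83, -1], [0, 0, 0, 0, 0, 0.83, 1], [0, 0, 0, 0, 0, 0.83, 1]]])

```text
t: 7.8
ee_pos: [445.1, -114.6, 209.9]
tool_rot: [0.0, 0.707, 0.708, 0.0]
force: [-0.2, 0.9, 0.7]
width: 84.2
finger_force: 0.0
```

Request:
arm_command(commands=[[[0, 0, 0, 0, 0, 0, 1], [0, 0, 0, 0, 0, 0, 1], [0, 0, 0, 0, 0, 0, 1], [0, 0, 0, 0, 0, 0, 1], [0, 0, 0, 0, 0, 0, 1]]])

```text
t: 8.3
ee_pos: [444.5, -114.5, 209.6]
tool_rot: [0.0, 0.707, 0.707, 0.0]
force: [-0.2, -0.1, 4.7]
width: 49.9
finger_force: 20.0
```

Request:
arm_command(commands=[[[0, 0, 0, 0, 0, 0, 1], [0, 0, 0, 0, 0, 0, 1], [0, 0, 0, 0, 0, 0, 1]]])

```text
t: 8.6
ee_pos: [444.5, -114.5, 209.6]
tool_rot: [0.0, 0.707, 0.707, 0.0]
force: [-0.5, 0.4, 6.2]
width: 49.6
finger_force: 20.0
```

```bash
python3 - <<'E'
from h import *
a=r.grab_frame('side')
cv2.imwrite('pics/s3.png',cv2.resize(a[60:240,190:390,::-1],(666,600),interpolation=cv2.INTER_CUBIC)); print(r.get_obs()['ee_pos'])
E
```

```text
[ 444.484393   -114.45115859  209.57025997]
```

View pics/s3.png

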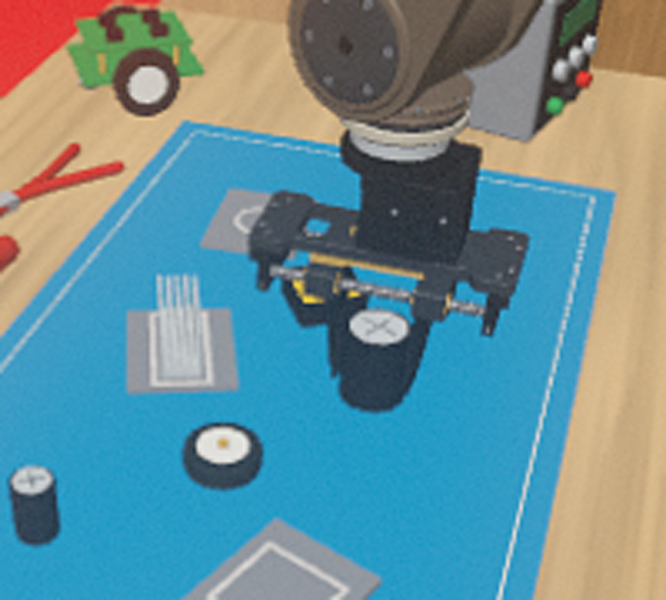

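The heatsink sits squarely inside the oblong (crop (180,345)), and the big capacitor is held upright at (375,355). Carrying it to its pad.

Request:
arm_command(commands=[[[0, 0, 0, 0, 0, -0.4, 1], [0, 0, 0, 0, 0, -0.8, 1], [0, 0, 0, 0, 0, -1, 1]]])

```text
t: 8.95
ee_pos: [444.5, -114.4, 311.7]
tool_rot: [0.001, 0.707, 0.707, 0.0]
force: [-0.3, -0.0, -1.7]
width: 50.1
finger_force: 20.0
```

Request:
arm_command(commands=[[[0, 0, 0, 0.4, -0.02, 0, 1], [0, 0, 0, 0.852, -0.046, 0, 1], [0, 0, 0, 0.852, -0.046, 0, 1]]])

```text
t: 9.25
ee_pos: [438.8, -25.8, 309.4]
tool_rot: [-0.0, 0.706, 0.709, -0.0]
force: [-0.4, 0.6, -1.8]
width: 49.7
finger_force: 20.0
```

Request:
arm_command(commands=[[[0, 0, 0, 0.4, -0.02, 0, 1], [0, 0, 0, 0.852, -0.046, 0, 1], [0, 0, 0, 0.852, -0.046, 0, 1]]])

```text
t: 9.55
ee_pos: [434.5, 59.2, 309.1]
tool_rot: [-0.0, 0.705, 0.709, -0.0]
force: [0.5, 0.2, -1.2]
width: 49.9
finger_force: 20.0
```

Request:
arm_command(commands=[[[0, 0, 0, 0.4, -0.02, 0, 1], [0, 0, 0, 0.852, -0.046, 0, 1], [0, 0, 0, 0.852, -0.046, 0, 1]]])

```text
t: 9.85
ee_pos: [430.2, 144.0, 309.1]
tool_rot: [-0.0, 0.706, 0.709, 0.0]
force: [-0.5, 0.0, -0.7]
width: 49.5
finger_force: 20.0
```

Request:
arm_command(commands=[[[0, 0, 0, 0.4, -0.02, 0, 1], [0, 0, 0, 0.852, -0.046, 0, 1], [0, 0, 0, 0.852, -0.046, 0, 1]]])

```text
t: 10.15
ee_pos: [425.9, 228.9, 309.1]
tool_rot: [0.0, 0.706, 0.708, 0.0]
force: [0.3, -0.5, -1.4]
width: 49.7
finger_force: 20.0
```

Request:
arm_command(commands=[[[0, 0, 0, 0.4, -0.02, 0, 1], [0, 0, 0, 0.852, -0.047, 0.3, 1], [0, 0, 0, 0.852, -0.047, 0.5, 1], [0, 0, 0, 0.852, -0.047, 0.5, 1]]])

```text
t: 10.55
ee_pos: [421.0, 311.0, 256.8]
tool_rot: [-0.001, 0.707, 0.708, -0.002]
force: [0.0, -0.7, -0.8]
width: 49.5
finger_force: 20.0
```

```bash
python3 - <<'E'
from h import *
a=r.grab_frame('side')
cv2.imwrite('pics/s4.png',cv2.resize(a[184:384,150:350,::-1],(600,600),interpolation=cv2.INTER_CUBIC)); print(r.get_obs()['ee_pos'])
E
```

```text
[421.38986176 310.60635919 258.22589479]
```

View pics/s4.png

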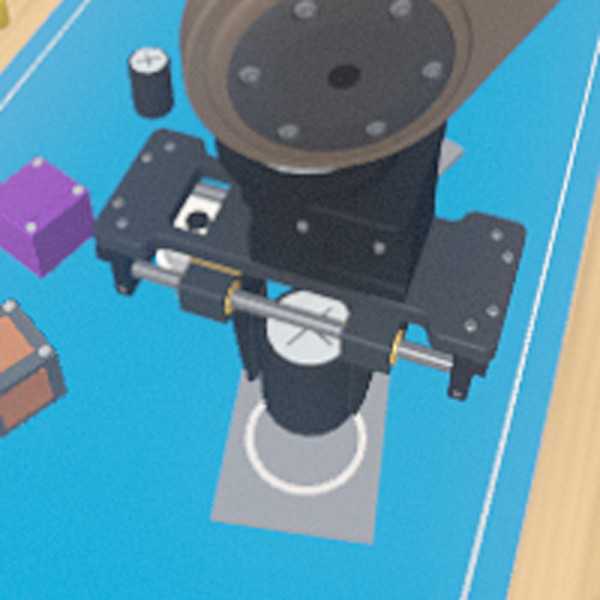

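The capacitor hangs upright just above the big circle (crop (305,440)). Placing it, then going to the transformer.

Request:
arm_command(commands=[[[0, 0, 0, 0, 0, 0.3, 1], [0, 0, 0, 0, 0, 0.4, 1], [0, 0, 0, 0, 0, 0.44, 1], [0, 0, 0, 0, 0, 0.454, 1], [0, 0, 0, 0, 0, 0.454, 1]]])

```text
t: 11.1
ee_pos: [421.4, 311.3, 214.6]
tool_rot: [0.0, 0.707, 0.707, 0.0]
force: [0.4, 0.3, -0.8]
width: 49.9
finger_force: 20.0
```

Request:
arm_command(commands=[[[0, 0, 0, 0, 0, 0, 1], [0, 0, 0, 0, 0, 0, -1], [0, 0, 0, 0, 0, 0, -1], [0, 0, 0, 0, 0, 0, -1], [0, 0, 0, 0, 0, 0, -1]]])

```text
t: 11.6
ee_pos: [421.1, 311.6, 213.9]
tool_rot: [0.0, 0.707, 0.707, 0.0]
force: [0.5, 0.3, 0.7]
width: 76.4
finger_force: 0.0
```

Request:
arm_command(commands=[[[0, 0, 0, 0, 0, -0.2, -1], [0, 0, 0, 0, 0, -0.6, -1], [0, 0, 0, 0, 0, -0.86, -1], [0, 0, 0, 0, 0, -0.86, -1]]])

```text
t: 12.0
ee_pos: [421.4, 311.8, 302.9]
tool_rot: [0.001, 0.707, 0.707, 0.003]
force: [0.5, 0.7, -1.4]
width: 95.0
finger_force: 0.0
```

Request:
arm_command(commands=[[[0, 0, 0, 0.07, 0.4, 0, -1], [0, 0, 0, 0.15, 0.85, 0, -1], [0, 0, 0, 0.15, 0.85, 0, -1]]])

```text
t: 12.3
ee_pos: [509.9, 326.9, 298.9]
tool_rot: [0.001, 0.707, 0.707, 0.001]
force: [-0.7, -0.5, -0.7]
width: 95.2
finger_force: 0.0
```

Request:
arm_command(commands=[[[0, 0, 0.0806, 0.07, 0.4, 0, -1], [0, 0, 0.0806, 0.14, 0.845, 0.2, -1], [0, 0, 0.0806, 0.14, 0.845, 0.2, -1], [0, 0, 0.0806, 0.14, 0.845, 0.2, -1], [0, 0, 0.0806, 0.14, 0.845, 0.2, -1]]])

```text
t: 12.8
ee_pos: [590.4, 340.5, 278.2]
tool_rot: [-0.0, 0.862, 0.507, -0.001]
force: [0.4, 1.0, 0.7]
width: 95.2
finger_force: 0.0
```

```bash
python3 - <<'E'
from h import *
a=r.grab_frame('side')
cv2.imwrite('pics/s5.png',cv2.resize(a[184:384,100:300,::-1],(600,600),interpolation=cv2.INTER_CUBIC)); print(r.get_obs()['ee_pos'])
E
```

```text
[590.30369879 340.55376885 278.72490714]
```

View pics/s5.png

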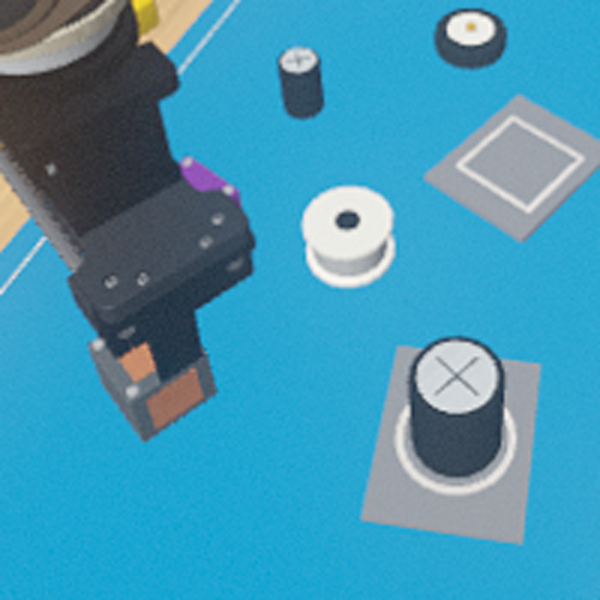

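The big capacitor is centred in its circle (crop (455,430)), and the gripper is over the transformer (155,390) with matching yaw. Grasping it.

Request:
arm_command(commands=[[[0, 0, 0, 0, 0, 0.3, -1], [0, 0, 0, 0, 0, 0.6, -1], [0, 0, 0, 0, 0, 0.8, -1], [0, 0, 0, 0, 0, 0.8, 1], [0, 0, 0, 0, 0, 0.8, 1]]], newtons=30)

```text
t: 13.35
ee_pos: [590.6, 340.8, 200.1]
tool_rot: [0.0, 0.861, 0.508, -0.0]
force: [0.9, -0.1, 0.2]
width: 84.2
finger_force: 0.0
```

Request:
arm_command(commands=[[[0, 0, 0, 0, 0, 0, 1], [0, 0, 0, 0, 0, 0, 1], [0, 0, 0, 0, 0, 0, 1], [0, 0, 0, 0, 0, 0, 1], [0, 0, 0, 0, 0, 0, 1]]])

```text
t: 13.85
ee_pos: [590.7, 340.6, 200.2]
tool_rot: [0.0, 0.862, 0.508, 0.0]
force: [0.6, -0.8, 2.5]
width: 48.0
finger_force: 30.0
```

Request:
arm_command(commands=[[[0, 0, 0, 0, 0, 0, 1], [0, 0, 0, 0, 0, 0, 1], [0, 0, 0, 0, 0, 0, 1]]])

```text
t: 14.15
ee_pos: [590.7, 340.6, 200.2]
tool_rot: [0.0, 0.862, 0.508, 0.0]
force: [-0.4, -1.3, 5.0]
width: 48.1
finger_force: 30.0
```

Request:
arm_command(commands=[[[0, 0, 0, 0, 0, -0.4, 1], [0, 0, 0, 0, 0, -0.8, 1], [0, 0, -0.0806, 0, 0, -1, 1], [0, 0, -0.0806, 0, 0, -1, 1], [0, 0, -0.0806, 0, 0, -1, 1]]])

```text
t: 14.65
ee_pos: [590.4, 340.6, 300.1]
tool_rot: [0.0, 0.724, 0.689, 0.0]
force: [-0.7, -0.1, -4.1]
width: 47.7
finger_force: 30.0
```

Request:
arm_command(commands=[[[0, 0, 0, 0, 0, 0, 1], [0, 0, 0, 0, 0, 0, 1]]])

```text
t: 14.85
ee_pos: [590.5, 340.6, 299.2]
tool_rot: [-0.0, 0.728, 0.685, -0.001]
force: [0.7, -0.2, -2.6]
width: 47.5
finger_force: 30.0
```

Request:
arm_command(commands=[[[0, 0, -0.009, 0, 0, 0, 1], [0, 0, -0.009, 0, 0, 0, 1]]])

```text
t: 15.05
ee_pos: [590.6, 340.6, 299.3]
tool_rot: [-0.0, 0.708, 0.706, -0.0]
force: [0.1, -0.5, -2.4]
width: 48.1
finger_force: 30.0
```

Request:
arm_command(commands=[[[0, 0, 0, -0.4, -0.24, 0, 1], [0, 0, 0, -0.78, -0.47, 0, 1], [0, 0, 0, -0.78, -0.47, 0, 1]]])

```text
t: 15.35
ee_pos: [541.4, 259.5, 299.4]
tool_rot: [-0.001, 0.709, 0.705, -0.002]
force: [0.0, 1.3, -2.6]
width: 47.8
finger_force: 30.0
```

Request:
arm_command(commands=[[[0, 0, 0, -0.4, -0.24, 0, 1], [0, 0, 0, -0.78, -0.47, 0, 1], [0, 0, 0, -0.78, -0.47, 0, 1]]])

```text
t: 15.65
ee_pos: [494.6, 181.9, 299.7]
tool_rot: [-0.001, 0.709, 0.705, -0.001]
force: [-0.2, -0.4, -3.4]
width: 48.0
finger_force: 30.0
```

Request:
arm_command(commands=[[[0, 0, 0.0572, -0.4, -0.24, 0, 1], [0, 0, 0.0572, -0.78, -0.475, 0.3, 1], [0, 0, 0.0572, -0.78, -0.475, 0.5, 1], [0, 0, 0.0572, -0.78, -0.475, 0.5, 1], [0, 0, 0.0572, -0.78, -0.475, 0.5, 1]]])

```text
t: 16.15
ee_pos: [450.2, 106.9, 250.1]
tool_rot: [0.0, 0.822, 0.57, 0.0]
force: [0.3, 0.1, -2.6]
width: 47.7
finger_force: 30.0
```

```bash
python3 - <<'E'
from h import *
a=r.grab_frame('side')
cv2.imwrite('pics/s6.png',cv2.resize(a[150:350,170:370,::-1],(600,600),interpolation=cv2.INTER_CUBIC)); print(r.get_obs()['ee_pos'])
E
```

```text
[450.1883179  107.15586151 250.47329868]
```

View pics/s6.png

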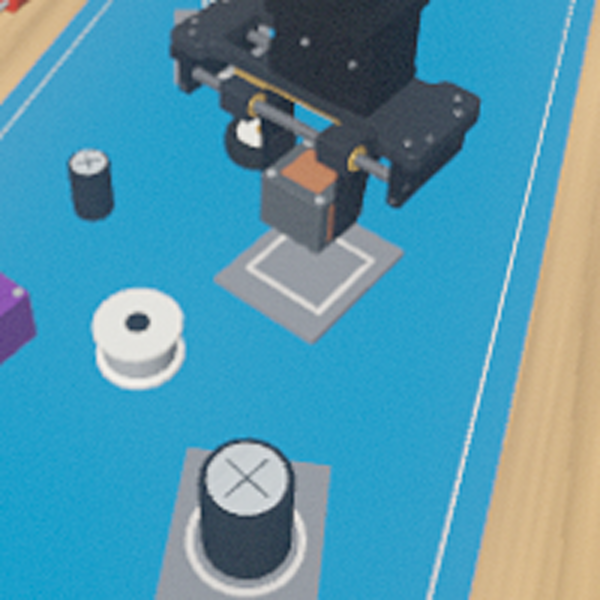

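The transformer is square to the outline and above it (crop (310,215)). Placing it, then approaching the small capacitor.

Request:
arm_command(commands=[[[0, 0, 0, 0, 0, 0.3, 1], [0, 0, 0, 0, 0, 0.4, 1], [0, 0, 0, 0, 0, 0.44, 1], [0, 0, 0, 0, 0, 0.453, 1], [0, 0, 0, 0, 0, 0.453, 1]]])

```text
t: 16.7
ee_pos: [449.5, 106.7, 205.1]
tool_rot: [0.0, 0.822, 0.57, 0.0]
force: [0.2, 0.3, -2.5]
width: 47.8
finger_force: 30.0
```

Request:
arm_command(commands=[[[0, 0, 0, 0, 0, 0, 1], [0, 0, 0, 0, 0, 0, -1], [0, 0, 0, 0, 0, 0, -1], [0, 0, 0, 0, 0, 0, -1], [0, 0, 0, 0, 0, 0, -1]]])

```text
t: 17.2
ee_pos: [449.3, 106.5, 204.7]
tool_rot: [0.0, 0.822, 0.57, 0.0]
force: [-0.3, -0.0, 0.6]
width: 74.4
finger_force: 0.0
```

Request:
arm_command(commands=[[[0, 0, 0, 0, 0, -0.3, -1], [0, 0, 0, 0, 0, -0.7, -1], [0, 0, -0.0572, 0, 0, -0.95, -1], [0, 0, -0.0572, 0, 0, -0.95, -1], [0, 0, -0.0572, 0, 0, -0.95, -1]]])

```text
t: 17.7
ee_pos: [449.1, 106.5, 300.5]
tool_rot: [0.001, 0.705, 0.709, 0.001]
force: [0.2, -0.2, -0.4]
width: 95.1
finger_force: 0.0
```

Request:
arm_command(commands=[[[0, 0, 0, 0, 0.4, 0, -1], [0, 0, 0, 0, 0.83, 0, -1], [0, 0, 0, 0, 0.83, 0, -1]]])

```text
t: 18.0
ee_pos: [535.9, 106.3, 299.6]
tool_rot: [0.001, 0.707, 0.707, 0.001]
force: [-0.7, 0.4, -1.2]
width: 95.0
finger_force: 0.0
```

Request:
arm_command(commands=[[[0, 0, 0, -0.018, 0.4, 0, -1], [0, 0, 0, -0.018, 0.825, 0.2, -1], [0, 0, 0, -0.018, 0.825, 0.2, -1], [0, 0, 0, -0.018, 0.825, 0.2, -1]]])

```text
t: 18.4
ee_pos: [614.5, 104.8, 278.4]
tool_rot: [-0.001, 0.707, 0.707, -0.001]
force: [-0.4, 0.1, 0.6]
width: 95.0
finger_force: 0.0
```

```bash
python3 - <<'E'
from h import *
a=r.grab_frame('side')
cv2.imwrite('pics/s7.png',cv2.resize(a[150:350,140:340,::-1],(600,600),interpolation=cv2.INTER_CUBIC)); print(r.get_obs()['ee_pos'])
E
```

```text
[614.04316719 104.84942931 279.1322497 ]
```

View pics/s7.png

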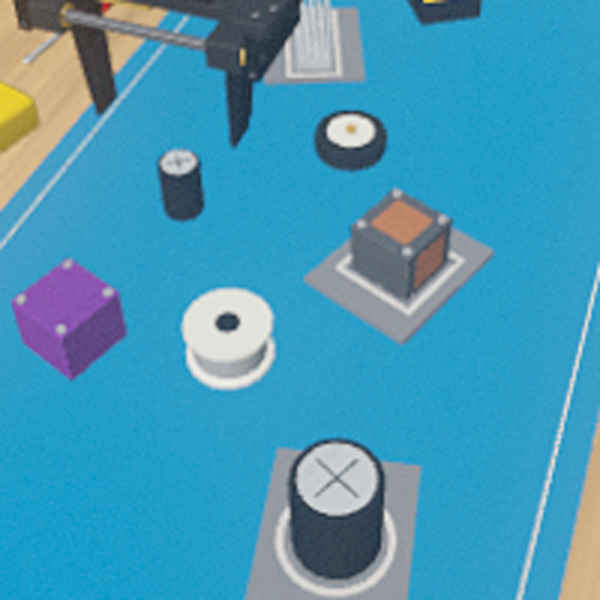

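The transformer is centred in its square (crop (400,250)), and the fingers are above the small capacitor (180,185). Grasping it.

Request:
arm_command(commands=[[[0, 0, 0, 0, 0, 0.3, -1], [0, 0, 0, 0, 0, 0.6, -1], [0, 0, 0, 0, 0, 0.8, -1], [0, 0, 0, 0, 0, 0.8, 1], [0, 0, 0, 0, 0, 0.8, 1]]], newtons=12)

```text
t: 18.95
ee_pos: [614.4, 105.0, 200.6]
tool_rot: [0.0, 0.707, 0.707, 0.0]
force: [-0.6, 0.3, 0.8]
width: 84.5
finger_force: 0.0
```

Request:
arm_command(commands=[[[0, 0, 0, 0, 0, 0, 1], [0, 0, 0, 0, 0, 0, 1], [0, 0, 0, 0, 0, 0, 1], [0, 0, 0, 0, 0, 0, 1], [0, 0, 0, 0, 0, 0, 1]]])

```text
t: 19.45
ee_pos: [614.7, 104.8, 199.7]
tool_rot: [0.0, 0.707, 0.707, 0.0]
force: [-0.2, -0.8, 1.0]
width: 44.5
finger_force: 0.0
```

Request:
arm_command(commands=[[[0, 0, 0, 0, 0, 0, 1], [0, 0, 0, 0, 0, 0, 1], [0, 0, 0, 0, 0, 0, 1], [0, 0, 0, 0, 0, 0, 1], [0, 0, 0, 0, 0, 0, 1]]])

```text
t: 19.95
ee_pos: [614.7, 104.8, 199.5]
tool_rot: [0.0, 0.707, 0.707, -0.0]
force: [0.7, 0.4, 0.7]
width: 29.8
finger_force: 12.0
```

Request:
arm_command(commands=[[[0, 0, 0, 0, 0, -0.4, 1], [0, 0, 0, 0, 0, -0.8, 1], [0, 0, 0, 0, 0, -1, 1]]])

```text
t: 20.25
ee_pos: [615.0, 104.9, 302.5]
tool_rot: [0.001, 0.707, 0.707, 0.001]
force: [-0.5, 0.6, -0.7]
width: 29.9
finger_force: 12.0
```

Request:
arm_command(commands=[[[0, 0, 0, -0.4, -0.02, 0, 1], [0, 0, 0, -0.852, -0.032, 0, 1], [0, 0, 0, -0.852, -0.032, 0, 1]]])

```text
t: 20.55
ee_pos: [611.5, 15.7, 299.7]
tool_rot: [0.0, 0.708, 0.706, -0.0]
force: [0.2, 0.9, -0.9]
width: 29.6
finger_force: 12.0
```

Request:
arm_command(commands=[[[0, 0, 0, -0.4, -0.02, 0, 1], [0, 0, 0, -0.852, -0.032, 0, 1], [0, 0, 0, -0.852, -0.032, 0, 1]]])

```text
t: 20.85
ee_pos: [608.4, -69.3, 299.4]
tool_rot: [0.0, 0.708, 0.706, -0.0]
force: [0.2, 0.4, -0.3]
width: 30.2
finger_force: 12.0
```

Request:
arm_command(commands=[[[0, 0, 0, -0.4, -0.02, 0, 1], [0, 0, 0, -0.852, -0.032, 0, 1], [0, 0, 0, -0.852, -0.032, 0, 1]]])

```text
t: 21.15
ee_pos: [605.2, -154.2, 299.3]
tool_rot: [0.0, 0.708, 0.706, -0.0]
force: [-0.0, 0.3, -0.4]
width: 30.0
finger_force: 12.0
```

Request:
arm_command(commands=[[[0, 0, 0, -0.4, -0.02, 0, 1], [0, 0, 0, -0.852, -0.032, 0, 1], [0, 0, 0, -0.852, -0.032, 0, 1]]])

```text
t: 21.45
ee_pos: [602.1, -239.1, 299.3]
tool_rot: [0.001, 0.708, 0.706, -0.0]
force: [-0.5, 0.0, -0.3]
width: 30.1
finger_force: 12.0
```

Request:
arm_command(commands=[[[0, 0, 0, -0.4, -0.02, 0, 1], [0, 0, 0, -0.852, -0.03, 0.3, 1], [0, 0, 0, -0.852, -0.03, 0.5, 1], [0, 0, 0, -0.852, -0.03, 0.5, 1], [0, 0, 0, -0.852, -0.03, 0.5, 1]]])

```text
t: 21.95
ee_pos: [599.7, -319.8, 249.6]
tool_rot: [-0.001, 0.707, 0.708, -0.0]
force: [0.6, -0.2, -0.5]
width: 29.9
finger_force: 12.0
```

```bash
python3 - <<'E'
from h import *
a=r.grab_frame('side')
cv2.imwrite('pics/s8.png',cv2.resize(a[60:200,220:360,::-1],(600,600),interpolation=cv2.INTER_CUBIC)); print(r.get_obs()['ee_pos'])
E
```

```text
[ 599.84426862 -319.72437126  250.47868324]
```

View pics/s8.png

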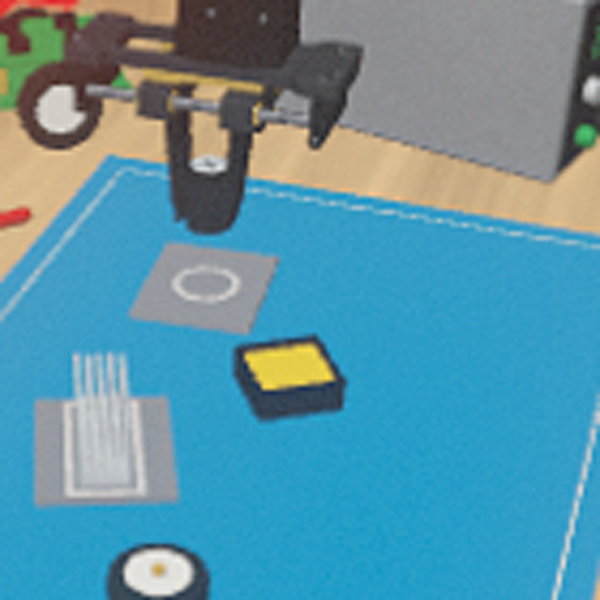

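The small capacitor hangs above the small circle (crop (208,200), circle (206,283)). Placing it and backing off.

Request:
arm_command(commands=[[[0, 0, 0, 0, 0, 0.3, 1], [0, 0, 0, 0, 0, 0.4, 1], [0, 0, 0, 0, 0, 0.44, 1], [0, 0, 0, 0, 0, 0.453, 1], [0, 0, 0, 0, 0, 0.453, 1]]])

```text
t: 22.5
ee_pos: [599.5, -321.1, 205.1]
tool_rot: [0.001, 0.707, 0.707, 0.0]
force: [-0.4, -0.8, 0.1]
width: 29.3
finger_force: 12.0
```

Request:
arm_command(commands=[[[0, 0, 0, 0, 0, 0, 1], [0, 0, 0, 0, 0, 0, -1], [0, 0, 0, 0, 0, 0, -1], [0, 0, 0, 0, 0, 0, -1], [0, 0, 0, 0, 0, 0, -1]]])

```text
t: 23.0
ee_pos: [599.2, -321.2, 204.4]
tool_rot: [0.0, 0.707, 0.707, -0.0]
force: [-0.0, 1.0, -0.3]
width: 56.6
finger_force: 0.0
```

Request:
arm_command(commands=[[[0, 0, 0, 0, 0, -0.2, -1], [0, 0, 0, 0, 0, -0.6, -1], [0, 0, 0, 0, 0, -1, -1], [0, 0, 0, 0, 0, -1, -1]]])

```text
t: 23.4
ee_pos: [599.8, -321.5, 309.9]
tool_rot: [0.004, 0.707, 0.707, 0.001]
force: [-0.6, 0.3, -0.1]
width: 88.3
finger_force: 0.0
```

Request:
arm_command(commands=[[[0, 0, 0, -0.5, -0.5, 0, -1], [0, 0, 0, -1, -1, 0, -1], [0, 0, 0, -1, -1, 0, -1], [0, 0, 0, -1, -1, 0, -1]]])

```text
t: 23.8
ee_pos: [496.1, -424.4, 303.8]
tool_rot: [-0.0, 0.708, 0.706, -0.0]
force: [-0.1, -0.6, -0.3]
width: 95.5
finger_force: 0.0
```

Request:
arm_command(commands=[[[0, 0, 0, -0.5, -0.5, 0, -1], [0, 0, 0, -1, -1, 0, -1], [0, 0, 0, -1, -1, 0, -1], [0, 0, 0, -1, -1, 0, -1]]])

```text
t: 24.2
ee_pos: [396.3, -524.2, 303.7]
tool_rot: [0.0, 0.708, 0.706, -0.0]
force: [0.0, -0.6, 0.0]
width: 94.9
finger_force: 0.0
```

```bash
python3 - <<'E'
from h import *
a=r.grab_frame('top')[...,::-1].copy()
cv2.imwrite('pics/top1.png',cv2.resize(a[120:290,80:450],(800,368),interpolation=cv2.INTER_CUBIC))
hsv=cv2.cvtColor(a,cv2.COLOR_BGR2HSV).astype(int);H,S,V=[hsv[...,i] for i in range(3)]
def b(n,xy,z,mask,w):  # mask within w mm of expected centre
    yy,xx=np.nonzero(mask); p=cast('top',np.c_[xx,yy],z); p=p[np.linalg.norm(p-xy,axis=1)<w]
    q=rect(p); print(n,xy,p.mean(0).round(1),np.round(q[0],1),np.round(q[1],1),round(q[2],1))
g=(S<60)&(V>150)
b('big',(421.5,311.5),67,g,24); b('small',(599.2,-321.3),52,g,15)
b('trafo',(449.4,106.6),49,(H<20)&(S>100)&(V>90),30); b('heat',(597.8,-115.1),47,g,48)
E
```

```text
big (421.5, 311.5) [420.9 311.8] [420.8 310.8] [39.5 38.3] 1.4
small (599.2, -321.3) [ 598.8 -321.6] [ 598.7 -321.5] [20.3 20.9] 0.9
trafo (449.4, 106.6) [449.5 107.6] [449.5 107.7] [29.6 30.3] 69.3
heat (597.8, -115.1) [ 594.7 -115.8] [ 586.5 -116.7] [63.7 89.1] 22.6
```

View pics/top1.png

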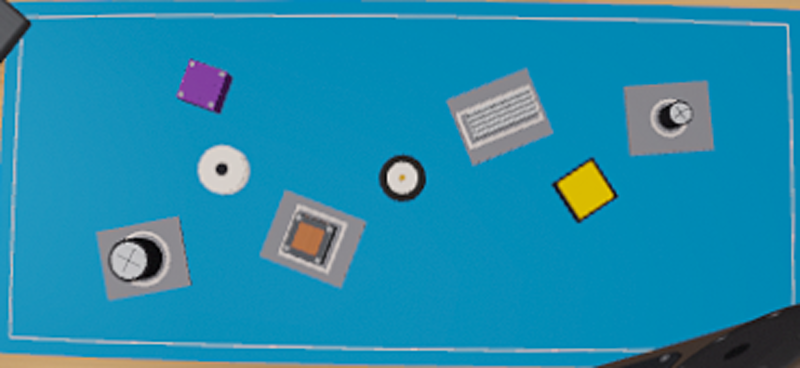

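All four parts stand in their outlines. The capacitors and transformer measure within about 1 mm of centre, and the heatsink looks centred at crop (502,115). The spool and dish haven't moved.

```bash
python3 -c "
from bench import r
print(r.close_job())"
```

```text
the job is handed in; nothing more can be done
None
```

I handed in the job at about 24 s: all four parts stand upright on their matching pads, the capacitors and transformer within about 1 mm of centre and the heatsink centred by eye, with the spool and dish left where they were; the hand-in returned no verdict.

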